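# Index the inspection slide to the camera

### The job

On the inspection slide, lift the carriage's release bar and hold it up while you slide the carriage along the rail until it stands in front of the camera, then let the bar down so that its pawl catches in the notch nearest the camera: feel for the notch if it does not drop in at once, and leave the bar fully down. Never force the latch, sideways, downwards or against its upper stop, and leave the other things on the bench alone.

Things in the scene. Friction and masses are not known exactly. Their poses are not given: they have to be found in the camera images.
- slide_rail: Fixed straight aluminium rail, 70 wide (its x), 440 long (its y), 38 high; origin under its centre on the bench, y along the rail, z up, x towards the row of instruments behind it. Blocks 52 high end it at y = -216 and 216.
- strip_middle (a point): Middle of the rail, 28 above the bench: nominal centre of a steel strip out of sight in the rail. It has notches 11 wide, 10 deep, at y = -140, -100, -60, 60, 100, 140, and at y = 0 a parking gap 56 wide where the carriage starts. The real strip sits up to 13 off along y, either way, all notches together; this point does not show it, only feel does.
- carriage: Aluminium carriage sliding along the rail's y with about 2.5 N of friction and some drag, 0.5 to 0.8 kg, travel 165 either way from the rail's centre; cannot lift off. Deck 125 (x -50 to 75) by 90 (y), top 53 above the bench; at x = 64 a white nest with a small black part, top 97. Origin on the rail's centre line at bench level, mid-deck in y; axes as the rail's.
- release_bar: Plain steel bar across the carriage, 80 long (x), 12 wide (y), 12 high, on two 10 mm posts at x = -34 and 34; 33 clear beneath it. Origin at its centre, straight above the carriage's origin, 92 above the bench when fully down; axes as the rail's. Lifts straight up against a damped spring (6 N at first, 8 N at 14 mm) to a hard stop at 18 mm. Over 40 N on the stop or the pawl damages the latch.
- pawl_tip (a point): Tip of the hidden pawl, 8 wide in y, 74 below the bar's centre. Bar fully down (0 to 2 mm): pawl in a notch (1.5 mm play either way) or the parking gap. Between notches it rests on the strip, bar 10 up: the carriage can then be pushed with about 5 N and the spring drops the pawl into the next notch it meets; that notch's side then stops it. Bar held more than 11 up: passes over all.
- inspection_camera: The camera: grey box 60 x 42 x 42 with a black lens barrel pointing at the rail, on a post and foot, top 102. Fixed, in a row with a flat upright panel, a round dial gauge and a ball lamp, at y = -140, -60, 60, 140 of the rail in any order, 165 behind its centre line. Origin under its foot; x away from the rail, y along it.
- lens (a point): Middle of the lens's front glass, 83 above the bench, at the camera's y = 0; barrel 34 in diameter, 45 long. The carriage is in front of the camera when their origins agree along the rail within 17 mm, which holds only for the notch nearest the camera.
- bottle: Loose white bottle, 48 diameter, 130 high, beyond the rail's +y end: leave alone. Origin under its centre.
- jar: Loose small pale jar with a white lid, 44 diameter, 60 high, beyond the rail's -y end: leave alone. Origin under its centre.
- parts_tray: Loose open grey tray, 85 x 120 x 30, on the robot's side of the rail: leave alone. Origin under its centre.
- screwdriver: Loose screwdriver lying on the robot's side of the rail: leave alone. Its x points along the blade.
Not all that is in view belongs to the job. Leave any orange or purple look-alike of the inspection_camera alone.

How it is judged:
On the way, in this order (a step that is already met when the one before it is completed fails the run):
1. the release bar is lifted clear (more than 11 mm) at the parking place (z of release_bar in the frame of carriage above 0.103 m and horizontal distance between carriage and slide_rail below 0.035 m), for 0.1 s.
2. with the bar still held up more than 11 mm, the carriage has come within 35 mm of the camera along the rail (z of release_bar in the frame of carriage above 0.103 m and y of carriage in the frame of inspection_camera between -0.035 and 0.035 m), for 0.05 s.
At the end, for the whole second after the job is handed in: The carriage stands still in front of the camera (within 17 mm along the rail), and the release bar is fully down (within 2.5 mm), its pawl caught in the notch nearest the camera (z of release_bar in the frame of carriage below 0.0945 m and y of carriage in the frame of inspection_camera between -0.017 and 0.017 m and linear speed of carriage below 0.01 m/s); the robot touches nothing.
It fails at once if the latch is forced: more than 40 N on the pawl or the bar's upper stop (contact force between release_bar and slide_rail above 40 N).
It fails at once if another thing on the bench is pushed away by more than 20 mm (distance of any of bottle, jar, parts_tray, screwdriver from where it was at the start of the episode above 0.02 m).
It also fails if it takes over 38 s, if anything falls off the work surface, if the arm or the gripper's body presses on something with over 40 N, if the wrist force passes 120 N, or if a joint passes its speed limit or range.

### The arm

A 6-joint arm with a two-finger parallel gripper is mounted at the origin on the work surface. World frame = base frame: x ahead of the robot, y to its left, z up, the work surface at z = 0. Lengths are in m, angles in rad, forces in N, time in s.
With the tool pointing down it reaches from about 0.35 to 0.775 m from the base axis. Payload 5.5 kg.
Tool frame: the origin (TCP) lies on the front face of the gripper's body, between the roots of the fingers; the fingertips stand 73 mm ahead of it and the grasp point (between the pads) lies 54 mm ahead of it; z points along the fingers, y is the line along which they close (so a half turn about z gives the same grasp; the last joint's range is limited). The gripper opens to 85 mm and grips with 20 to 120 N. Pads are 22 mm wide; open, the fingers measure 114 mm over their backs; the gripper's body (76 mm by 85 mm) begins 54 mm behind the grasp point. The pads swing forward as they close: fully open they stand 13 mm farther back than shut.
Start: joints at [1.087, 0.313, 0.046, 1.304, 0, 1.431], TCP at [0.194, 0.541, 0.304] pointing down, gripper open.
Joint ranges: [-2.76, 2.76], [-0.86, 1.69], [-1.03, 1.26], [-2.2, 2.34], [-1.47, 1.5], [-3.14, 3.14]. Speed limits (rad/s): [2.57, 2.57, 3.14, 3.14, 3.14, 3.14].

### API

Orientations are given as a rotation vector (axis times angle).
In Python, from bench import monitor, optics, robot, spotter gives the robot as it stands.
- The arm moves only by the tool carry_out, never from a script. Its argument "series" is a list of rows, each a list of 7 numbers: the finger opening in cm, from 0 to 8.54, then the shift along the tool's x, y, z in fractions of the full range, 1 being 75 cm, then the turn, a rotation vector about the tool's x, y, z in parts of the range, where 1.0 means 60 degrees. A call has 1 to 12 rows; each row is the pose to reach, as a shift and turn from the pose commanded when the call began, along the tool's axes at that moment; what a row does not reach only later rows make up. A row lasts 1/8 s, in which the tool goes at most 62.5 mm and 10.7 degrees, less where a joint would pass 70% of its speed; a pose out of reach is approached as far as the arm can. A call with a gripper value outside its range is refused whole. The fingers move at their own pace and stop on an object; "newtons" is the grip in N (left out, the last holds). Time passes only in rows, so rows that repeat a pose let the fingers close. It gives the time, the measured TCP pose, the force, the opening and the grip force at its end, in the units of the state.
- monitor.get_state(): the state, without advancing time (a new reading comes with each control period).
- optics.snapshot(name): name is "scene" or "top" or "wrist"; returns a dict with "image" (384x512x3 uint8, blue, green, red), "fx", "fy", "cx", "cy" (pixels), "R" (3x3) and "t" (3): a world point X has camera coordinates R X + t. Camera axes: x right, y down, z forward; pixel columns grow to the right and rows downward; lengths in m; the calibration is good to about 2 mm. A picture is of the moment at which its call begins. There is no depth.
- robot.finish_job(): hands the job in; it is judged then, once.
Trained networks look in a picture, given as the dict that the camera call returned (one of the last four; its "shot" number tells which), for a name from the list of things; names that differ only in an ending like _2 or _b are one class to them, and where a whole thing is asked for, a point or a joint stands for the part that bears it (a point fixed in the world has none). Each returns a list of dicts, best first, with "conf" (0 to 1); they miss things now and then, are a little off and sometimes report something else, mostly with a low value. They report only what shows in the picture. A call takes as long as a camera call. They do not tell look-alikes from the thing itself.
- spotter.regions_of(thing, picture): "mask" (384x512 bool, what is visible of it) and "box" ([left, top, width, height] in pixels, round what is visible of it).
The state is a dict: "time": time; "q": joint angles; "joint_vel": joint speeds; "effort": joint torques, N m; "eef_pos": TCP position; "tool_rot": TCP orientation; "contact_force": force on the tool from outside, world axes, zero at the start; "ft_torque": the same for the moment, N m; "finger_gap": opening from 0.0 (shut) to 1.0 (fully open); "grasp_force": force on a finger pad.
Only numpy, scipy, OpenCV 4.12 (cv2) and the standard library are available. Lean on these libraries where they do the work, as an engineer would, in place of code of your own. Each camera call takes 0.05 s, during which the arm holds its last target. There are 200 camera calls.

## Working session

There is one attempt and no reset: what is moved stays moved. The work goes in short steps, Python scripts to look and compute and a tool call to move; the robot and the scene stay as the last step left them, time stands still between calls to the robot, and variables do not carry over. Pictures are saved under pics/ and viewed, at most 10 in all, crops included, and the job is handed in when it is done.

Besides the shell and the picture viewer there is one more tool, called after "Emit:" by a JSON object that holds its "name" and its "arguments", one argument or row to a line. carry_out: Moves the arm, as the interface text tells. Its arguments: {"type":"object","properties":{"series":{"type":"array"},"newtons":{"type":"number"}},"required":["series"]}

```bash
mkdir -p pics; ls
cat > h.py <<'E'
import numpy as np, cv2
from bench import monitor, optics, robot, spotter
def ray(p,u,v):
    R=np.array(p["R"]);t=np.array(p["t"])
    d=R.T@np.array([(u-p["cx"])/p["fx"],(v-p["cy"])/p["fy"],1.0]);return -R.T@t,d
def at(p,u,v,z):
    c,d=ray(p,u,v);return c+d*(z-c[2])/d[2]
def proj(p,X):
    c=np.array(p["R"])@np.array(X)+np.array(p["t"]);return np.array([p["fx"]*c[0]/c[2]+p["cx"],p["fy"]*c[1]/c[2]+p["cy"]])
E
python3 - <<'E'
from h import *
s=monitor.get_state();print({k:np.round(v,3).tolist() for k,v in s.items()})
for n in ["scene","top"]:
    p=optics.snapshot(n);im=np.array(p["image"]);cv2.imwrite(f"pics/{n}0.png",cv2.resize(im,(768,576)))
    print(n,np.round(-np.array(p["R"]).T@np.array(p["t"]),3))
    for th in ["slide_rail","carriage","release_bar","inspection_camera","bottle","jar","parts_tray","screwdriver"]:
        for r in spotter.regions_of(th,p)[:3]:
            m=np.array(r["mask"]);ys,xs=np.nonzero(m)
            if len(xs): print(th,round(r["conf"],2),r["box"],len(xs),xs.mean().round(1),ys.mean().round(1))
E
```

```text
pics
{'time': 0.0, 'q': [1.087, 0.314, 0.045, 1.304, -0.0, 1.431], 'joint_vel': [-0.001, -0.001, 0.001, -0.001, -0.0, -0.0], 'effort': [-0.0, -48.063, 29.853, 0.019, -0.0, -0.0], 'eef_pos': [0.194, 0.541, 0.303], 'tool_rot': [-0.537, -3.095, 0.003], 'contact_force': [-0.83, -0.607, -0.362], 'ft_torque': [0.02, 0.029, 0.003], 'grasp_force': 0.0, 'finger_gap': 1.004}
scene [ 1.115 -0.326  1.062]
slide_rail 0.59 [156.8, 135.6, 164.5, 130.2] 5933 236.7 197.7
carriage 0.56 [216.6, 167.7, 60.0, 49.7] 1608 245.4 190.5
release_bar 0.72 [232.8, 167.9, 22.2, 24.2] 173 242.5 178.2
inspection_camera 0.81 [220.7, 234.9, 38.7, 52.9] 1122 241.8 261.0
inspection_camera 0.72 [77.2, 187.5, 47.8, 48.4] 1149 100.0 209.4
inspection_camera 0.7 [363.3, 200.9, 46.4, 46.4] 1321 384.7 222.7
bottle 0.78 [316.3, 109.8, 22.9, 44.9] 592 328.4 132.9
jar 0.82 [131.3, 253.1, 26.5, 26.2] 436 142.9 267.7
jar 0.56 [216.0, 167.4, 60.2, 49.3] 1657 245.6 190.6
parts_tray 0.85 [151.0, 163.6, 49.3, 47.6] 1444 173.4 189.3
screwdriver 0.76 [227.2, 125.3, 38.5, 36.8] 251 250.0 148.7
screwdriver 0.55 [231.0, 168.2, 22.8, 23.5] 162 243.2 178.9
top [ 0.423 -0.018  1.065]
slide_rail 0.56 [157.7, 170.4, 192.1, 84.6] 6258 251.5 210.4
carriage 0.96 [232.6, 178.9, 45.4, 51.2] 1741 253.2 205.8
release_bar 0.46 [249.4, 193.1, 10.2, 29.8] 146 255.0 208.8
inspection_camera 0.98 [319.7, 96.0, 40.6, 37.5] 1026 340.0 117.0
inspection_camera 0.85 [135.3, 87.1, 35.6, 48.1] 838 152.7 112.4
inspection_camera 0.8 [272.0, 116.1, 32.1, 43.3] 908 289.9 137.0
bottle 0.6 [126.2, 221.9, 26.0, 21.6] 461 138.9 231.5
jar 0.59 [361.4, 169.1, 21.5, 20.4] 322 370.5 177.0
jar 0.21 [250.0, 191.1, 9.5, 33.7] 163 255.0 208.7
parts_tray 0.85 [284.9, 222.7, 59.0, 54.2] 1631 314.7 247.9
screwdriver 0.59 [213.9, 231.3, 17.7, 73.6] 313 219.8 253.0
screwdriver 0.48 [360.7, 170.3, 21.6, 15.4] 317 370.5 176.9
```

View pics/scene0.png

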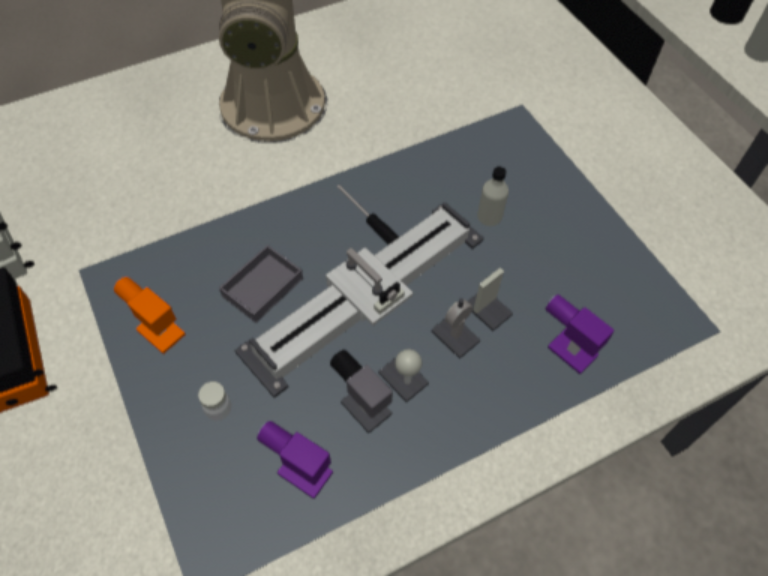

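View pics/top0.png

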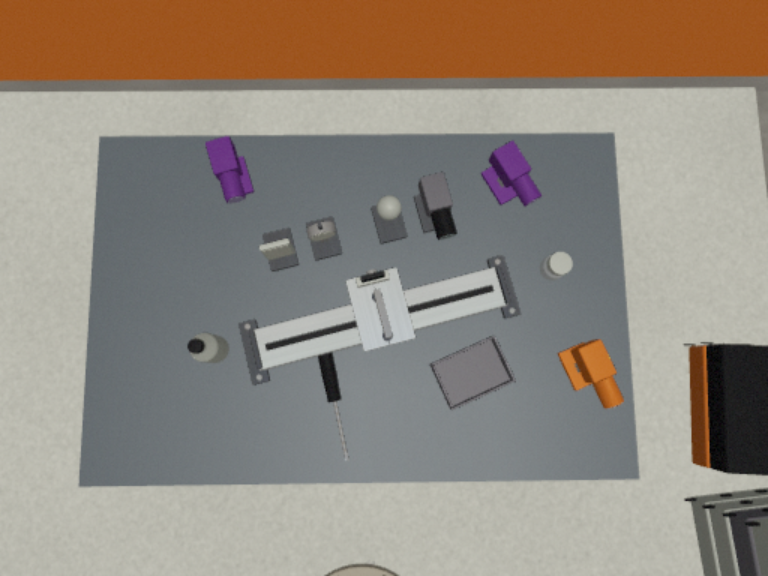

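Both views show the same layout. The candidates for inspection_camera, in top-image 384x512 pixels:
- Grey box with black barrel at (290,137).
- Purple look-alikes at (152,112) and (340,117).
- An orange look-alike at about (394,250).

Only the grey one fits, since it stands in the instrument row with its lens towards the rail. I'll confirm that in a crop overlaid with my fitted geometry.

```bash
cat > fit.py <<'E'
from h import *
from scipy.optimize import least_squares
p=optics.snapshot("top");im=np.array(p["image"])
hsv=cv2.cvtColor(im,cv2.COLOR_BGR2HSV)
# carriage deck quad and bar from mask
def best(th,pp,near=None):
    rs=spotter.regions_of(th,pp)
    if near is not None: rs=[r for r in rs if np.hypot(r["box"][0]+r["box"][2]/2-near[0],r["box"][1]+r["box"][3]/2-near[1])<15]
    return rs[0] if rs else None
def rect(th,z,near=None):
    r=best(th,p,near)
    if r is None: print(th,"none");return
    ys,xs=np.nonzero(r["mask"]);W=np.array([at(p,x,y,z)[:2] for x,y in zip(xs,ys)])
    (c,s,a)=cv2.minAreaRect((W*1000).astype(np.float32));print(th,round(r["conf"],2),"c",np.round(c,1),"size",np.round(s,1),"ang",round(a,2),"mean",np.round(W.mean(0)*1000,1))
rect("carriage",.053,(255,205));rect("release_bar",.092,(254.5,208));rect("slide_rail",.04);rect("inspection_camera",.09,(288,137))
# dark slot line in the rail at z=.038
g=cv2.cvtColor(im,cv2.COLOR_BGR2GRAY)
m=best("slide_rail",p)["mask"].astype(np.uint8);hull=cv2.convexHull(np.argwhere(m)[:,::-1].astype(np.int32))
# white rail top
mm=np.zeros_like(g);cv2.fillConvexPoly(mm,hull,1)
ys,xs=np.nonzero((g>140)&(mm>0));W=np.array([at(p,x,y,.038)[:2] for x,y in zip(xs,ys)])
c,s,a=cv2.minAreaRect((W*1000).astype(np.float32));print("white",np.round(c,1),np.round(s,1),round(a,2))
cr=im[85:285,140:360];cv2.imwrite("pics/crop1.png",cv2.resize(cr,None,fx=3.5,fy=3,interpolation=cv2.INTER_CUBIC) if 0 else cv2.resize(cr,(638,580),interpolation=cv2.INTER_CUBIC))
E
python3 fit.py
```

```text
carriage 0.77 c [533.2 -33.6] size [130.4  91.2] ang 14.54 mean [530.3 -34.3]
release_bar 0.75 c [519.4 -37.5] size [79.  12.7] ang 14.0 mean [518.5 -37.5]
slide_rail 0.69 c [530.7 -29.7] size [137.7 467.7] ang 14.03 mean [520.1 -31.3]
inspection_camera 0.94 c [ 695.5 -126.8] size [112.1  59.1] ang 13.85 mean [ 697.9 -127.8]
white [533.  -29.7] [132.6 448.9] 13.9
```

View pics/crop1.png

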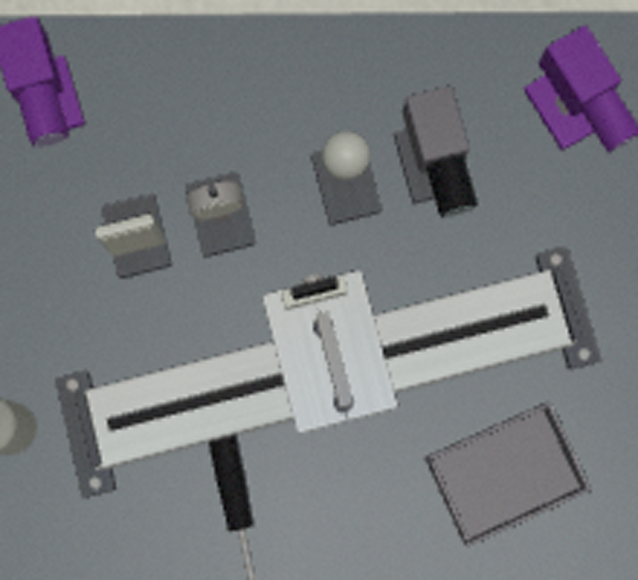

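The crop confirms it: the grey camera with the black barrel at crop (437,150) is in the row beside the ball lamp, at rail y ≈ -140. The bar is at about (0.519, -0.0375) with rail yaw 14°, and its measured size is 79x12.7, which fits. Next I work out the move above the bar.

```bash
cat >> h.py <<'E'
from scipy.spatial.transform import Rotation as Ro
A=np.radians(14.0)
ex=np.array([np.cos(A),np.sin(A),0]);ey=np.array([-np.sin(A),np.cos(A),0])
def rel(X):
    s=monitor.get_state();R=Ro.from_rotvec(s["tool_rot"]);y=ey;z=np.array([0,0,-1.]);T=Ro.from_matrix(np.c_[np.cross(y,z),y,z])
    print("shift cm",np.round(R.inv().apply(np.array(X)-s["eef_pos"])*100,2),"turn",np.round((R.inv()*T).as_rotvec(),3))
E
python3 -c "
from h import *
rel([.519,-.0375,.23])"
```

```text
shift cm [-50.12 -43.54   7.39] turn [ 0.     0.    -0.588]
```

The rows are not in the units I measure in: shifts go in shares of 75 cm and turns go in shares of 60 degrees. I convert before sending: -50.1 cm / 75 = -0.668, -43.5 cm / 75 = -0.58, -0.588 rad / 1.0472 = -0.5615.

Emit:
{"name": "carry_out", "arguments": {
  "series": [
    [8.5,-0.668,-0.58,0.0987,0,0,-0.5615],
    [8.5,-0.668,-0.58,0.0987,0,0,-0.5615],
    [8.5,-0.668,-0.58,0.0987,0,0,-0.5615],
    [8.5,-0.668,-0.58,0.0987,0,0,-0.5615],
    [8.5,-0.668,-0.58,0.0987,0,0,-0.5615],
    [8.5,-0.668,-0.58,0.0987,0,0,-0.5615],
    [8.5,-0.668,-0.58,0.0987,0,0,-0.5615],
    [8.5,-0.668,-0.58,0.0987,0,0,-0.5615],
    [8.5,-0.668,-0.58,0.0987,0,0,-0.5615],
    [8.5,-0.668,-0.58,0.0987,0,0,-0.5615],
    [5,-0.668,-0.58,0.0987,0,0,-0.5615],
    [5,-0.668,-0.58,0.0987,0,0,-0.5615]
  ]
}}

```text
time: 2.7
eef_pos: [0.5205, -0.0405, 0.2292]
tool_rot: [-0.374, 3.119, -0.001]
contact_force: [-0.2, 1.1, -0.6]
finger_gap: 0.6
grasp_force: 0.0
```

Run:
```python
from h import *
s=monitor.get_state();print(s["time"],s["eef_pos"],s["tool_rot"],s["contact_force"],s["q"],s["finger_gap"])
rel([.519,-.0375,.146])
p=optics.snapshot("wrist");im=np.array(p["image"])
for r in spotter.regions_of("release_bar",p)[:2]:
    ys,xs=np.nonzero(r["mask"]);W=np.array([at(p,x,y,.096)[:2] for x,y in zip(xs,ys)])*1000
    print(r["conf"],r["box"],[np.round(v,1) for v in cv2.minAreaRect(W.astype(np.float32))])
for k in (-.04,.04):
    a=proj(p,np.array([.519,-.0375,.098])+k*ex);cv2.circle(im,tuple(int(v) for v in a),3,(0,0,255),-1)
cv2.imwrite("pics/w1.png",im)
```

```text
2.7 [ 0.52049008 -0.04046297  0.22919375] [-3.74301706e-01  3.11875750e+00 -8.82910427e-04] [-0.20224251  1.0570556  -0.63293465] [-2.31265119e-01  2.46290526e-01 -2.31083195e-01  1.09280293e+00
 -3.71898240e-04 -4.70155205e-01] 0.6004875176555644
shift cm [0.08 0.33 8.32] turn [-0.001  0.    -0.005]
0.79 [252.4, 135.0, 22.9, 128.1] [array([516.5, -40.4]), array([82.1, 11.6]), np.float64(14.3)]
0.47 [200.0, 119.6, 124.4, 190.4] [array([526.8, -37.8]), array([127.2,  73.5]), np.float64(14.1)]
```

View pics/w1.png

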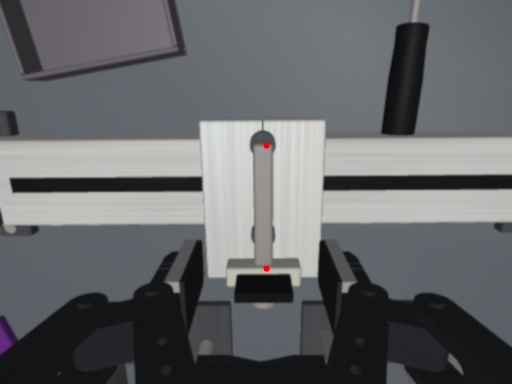

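The wrist view shows the bar at x≈263, rows 142–268, between the open fingers and matching my estimate within 3 mm. Descend and grip.

Scaled: 8 cm / 75 = 0.1067, 4 cm / 75 = 0.0533.

Emit:
{"name": "carry_out", "arguments": {
  "series": [
    [5,0,0.0013,0.0533,0,0,0],
    [5,0,0.0013,0.1067,0,0,0],
    [5,0,0.0013,0.1067,0,0,0],
    [0.5,0,0.0013,0.1067,0,0,0],
    [0.5,0,0.0013,0.1067,0,0,0],
    [0.5,0,0.0013,0.1067,0,0,0],
    [0.5,0,0.0013,0.1067,0,0,0],
    [0.5,0,0.0013,0.1067,0,0,0]
  ],
  "newtons": 40
}}

```text
time: 3.8
eef_pos: [0.52, -0.0364, 0.1521]
tool_rot: [-0.382, 3.114, -0.002]
contact_force: [-0.7, -0.5, 6.9]
finger_gap: 0.127
grasp_force: 41.8
```

Scaled: -1.5 cm / 75 = -0.02, -1.2 cm / 75 = -0.016.

Emit:
{"name": "carry_out", "arguments": {
  "series": [
    [0.5,0,0,-0.0053,0,0,0],
    [0.5,0,0,-0.0107,0,0,0],
    [0.5,0,0,-0.016,0,0,0],
    [0.5,0,0,-0.02,0,0,0],
    [0.5,0,0,-0.02,0,0,0],
    [0.5,0,0,-0.02,0,0,0]
  ]
}}

```text
time: 4.55
eef_pos: [0.5199, -0.0363, 0.1649]
tool_rot: [-0.382, 3.116, -0.0]
contact_force: [5.8, -1.1, -7.6]
finger_gap: 0.13
grasp_force: 39.9
```

Run:
```python
from h import *
s=monitor.get_state();print(s["time"],s["eef_pos"],s["contact_force"],s["grasp_force"])
```

```text
4.55 [ 0.51989387 -0.03627452  0.16492953] [ 5.78187276 -1.06279715 -7.57661681] 39.85295355319977
```

Scaled: -4 cm / 75 = -0.0533, -3.5 cm / 75 = -0.0467.

Emit:
{"name": "carry_out", "arguments": {
  "series": [
    [0.5,0,0,-0.0027,0,0,0],
    [0.5,0,0,-0.0027,0,0,0],
    [0.5,0,-0.0067,-0.0027,0,0,0],
    [0.5,0,-0.016,-0.0027,0,0,0],
    [0.5,0,-0.0267,-0.0027,0,0,0],
    [0.5,0,-0.0373,-0.0027,0,0,0],
    [0.5,0,-0.0467,-0.0027,0,0,0],
    [0.5,0,-0.0533,-0.0027,0,0,0],
    [0.5,0,-0.0533,-0.0027,0,0,0]
  ]
}}

```text
time: 5.68
eef_pos: [0.5294, -0.0742, 0.1665]
tool_rot: [-0.383, 3.116, 0.004]
contact_force: [6.0, 2.3, -7.4]
finger_gap: 0.131
grasp_force: 39.8
```

```bash
cat > look.py <<'E'
from h import *
import sys
s=monitor.get_state();print(s["time"],np.round(s["eef_pos"],4),np.round(s["contact_force"],1),"rail-y moved",round(1000*float((s["eef_pos"]-np.array([.5199,-.0363,0]))@ey),1))
for n in ["scene"]:
    p=optics.snapshot(n);im=np.array(p["image"]);cv2.imwrite(sys.argv[1],cv2.resize(im[100:300,130:360],(690,600),interpolation=cv2.INTER_CUBIC))
E
python3 look.py pics/s2.png
```

```text
5.675 [ 0.5294 -0.0742  0.1665] [ 6.   2.3 -7.4] rail-y moved -39.1
```

View pics/s2.png

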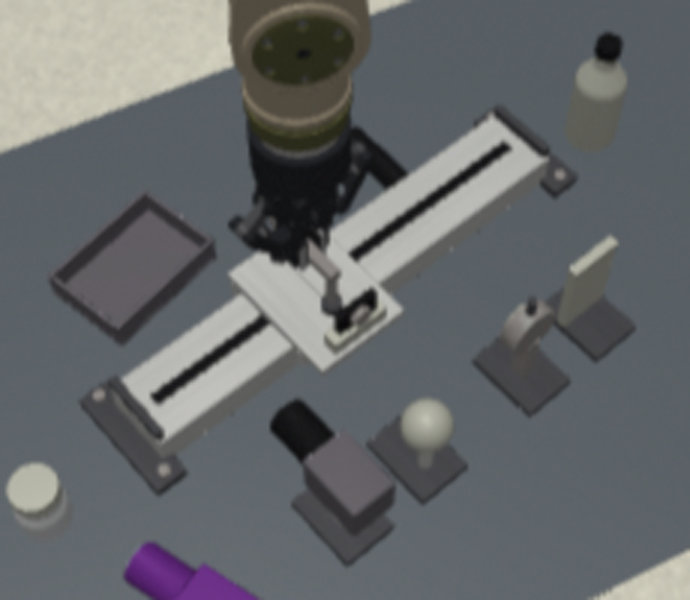

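The carriage at about crop (315,290) has moved 39 mm with the bar gripped. Continue to about -120 on the rail.

Scaled: -7.7 cm / 75 = -0.1027, -7.5 cm / 75 = -0.1.

Emit:
{"name": "carry_out", "arguments": {
  "series": [
    [0.5,0,-0.008,-0.0013,0,0,0],
    [0.5,0,-0.0187,-0.0013,0,0,0],
    [0.5,0,-0.0293,-0.0013,0,0,0],
    [0.5,0,-0.04,-0.0013,0,0,0],
    [0.5,0,-0.0507,-0.0013,0,0,0],
    [0.5,0,-0.0613,-0.0013,0,0,0],
    [0.5,0,-0.072,-0.0013,0,0,0],
    [0.5,0,-0.0827,-0.0013,0,0,0],
    [0.5,0,-0.092,-0.0013,0,0,0],
    [0.5,0,-0.1,-0.0013,0,0,0],
    [0.5,0,-0.1027,-0.0013,0,0,0],
    [0.5,0,-0.1027,-0.0013,0,0,0]
  ]
}}

```text
time: 7.22
eef_pos: [0.548, -0.1485, 0.1673]
tool_rot: [-0.384, 3.116, 0.005]
contact_force: [6.2, 3.3, -8.0]
finger_gap: 0.126
grasp_force: 39.8
```

```bash
cat > pos.py <<'E'
from h import *
p=optics.snapshot("top")
g=cv2.cvtColor(np.array(p["image"]),cv2.COLOR_BGR2GRAY)
s=monitor.get_state();print(s["time"],np.round(s["eef_pos"],4),np.round(s["contact_force"],1),"moved",round(1000*float((s["eef_pos"]-np.array([.5199,-.0363,0]))@ey),1))
for th,z in [("carriage",.053),("inspection_camera",.10)]:
  for r in spotter.regions_of(th,p)[:3]:
    ys,xs=np.nonzero(r["mask"]);W=np.array([at(p,x,y,z) for x,y in zip(xs,ys)])
    v=W@ey*1000;print(th,round(r["conf"],2),r["box"][:2],"rail-y 2/50/98%",np.round(np.percentile(v,[1,50,99]),1))
import sys
cv2.imwrite(sys.argv[1],cv2.resize(np.array(p["image"])[85:265,150:370],(733,600),interpolation=cv2.INTER_CUBIC))
E
python3 pos.py pics/t3.png
```

```text
7.275 [ 0.548  -0.1484  0.1673] [ 7.6  3.2 -8.1] moved -115.6
carriage 0.9 [275.4, 169.0] rail-y 2/50/98% [-287.4 -252.7 -229. ]
inspection_camera 0.89 [274.3, 114.4] rail-y 2/50/98% [-318.1 -290.6 -260.7]
inspection_camera 0.88 [136.0, 89.3] rail-y 2/50/98% [-5.2 23.1 50.1]
inspection_camera 0.69 [372.3, 227.4] rail-y 2/50/98% [-493.2 -463.1 -419.4]
```

View pics/t3.png

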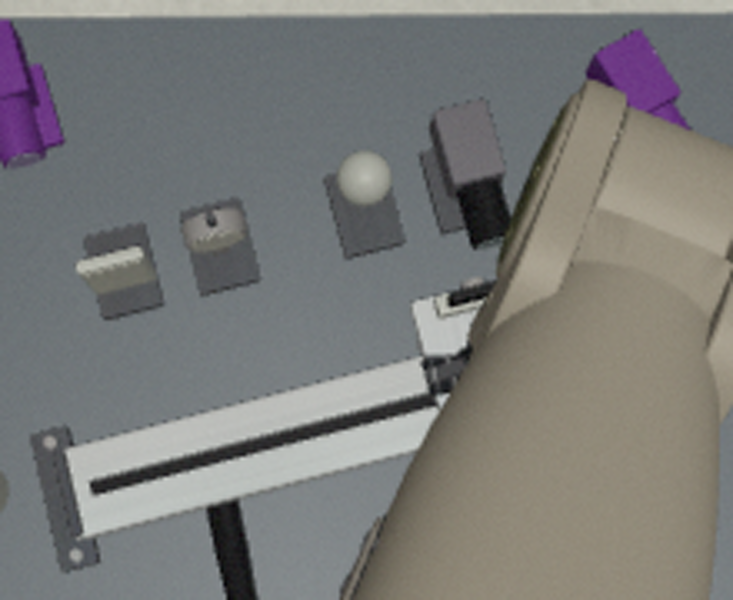

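The camera's mid-line is about 20 mm ahead of the carriage, as planned (carriage at crop x≈470, lens at (487,215)). Lower the bar onto the strip, loosen the fingers, and follow it down.

Scaled: 1.1 cm / 75 = 0.0147, 0.8 cm / 75 = 0.0107.

Emit:
{"name": "carry_out", "arguments": {
  "series": [
    [0.5,0,0,0.0027,0,0,0],
    [0.5,0,0,0.0053,0,0,0],
    [0.5,0,0,0.0067,0,0,0],
    [0.5,0,0,0.0067,0,0,0],
    [1.6,0,0,0.0067,0,0,0],
    [1.6,0,0,0.0067,0,0,0],
    [1.6,0,0,0.0107,0,0,0],
    [1.6,0,0,0.0147,0,0,0],
    [1.6,0,0,0.0147,0,0,0]
  ],
  "newtons": 20
}}

```text
time: 8.5
eef_pos: [0.5466, -0.1495, 0.1565]
tool_rot: [0.382, -3.118, -0.001]
contact_force: [0.7, 0.0, 0.6]
finger_gap: 0.188
grasp_force: 0.0
```

Scaled: -0.4 cm / 75 = -0.0053, -0.3 cm / 75 = -0.004.

Emit:
{"name": "carry_out", "arguments": {
  "series": [
    [1.6,0,-0.0013,0,0,0,0],
    [1.6,0,-0.0027,0,0,0,0],
    [1.6,0,-0.004,0,0,0,0],
    [1.6,0,-0.0053,0,0,0,0],
    [1.6,0,-0.0053,0,0,0,0]
  ]
}}

```text
time: 9.12
eef_pos: [0.5473, -0.1513, 0.1568]
tool_rot: [0.385, -3.118, -0.008]
contact_force: [-1.5, 8.9, 2.6]
finger_gap: 0.186
grasp_force: 4.5
```

Scaled: -0.2 cm / 75 = -0.0027, -0.1 cm / 75 = -0.0013.

Emit:
{"name": "carry_out", "arguments": {
  "series": [
    [1.6,0,-0.0013,0,0,0,0],
    [1.6,0,-0.0027,0,0,0,0],
    [1.6,0,-0.0027,0,0,0,0]
  ]
}}

```text
time: 9.5
eef_pos: [0.5477, -0.1529, 0.1568]
tool_rot: [0.385, -3.117, -0.009]
contact_force: [-1.4, 9.2, 4.6]
finger_gap: 0.184
grasp_force: 5.0
```

Run:
```python
from h import *
s=monitor.get_state();print(s["eef_pos"]@ey*1000+276.6,s["contact_force"]@ey,s["contact_force"]@ex)
p=optics.snapshot("wrist");im=np.array(p["image"])
for z in (.098,.108):
    a=at(p,0,0,z)
for r in spotter.regions_of("release_bar",p)[:2]:
    print(r["conf"],r["box"])
cv2.imwrite("pics/w4.png",im)
```

```text
-4.232983710963197 9.264527498101717 0.8957474095275599
0.94 [252.1, 157.0, 32.8, 203.8]
```

View pics/w4.png

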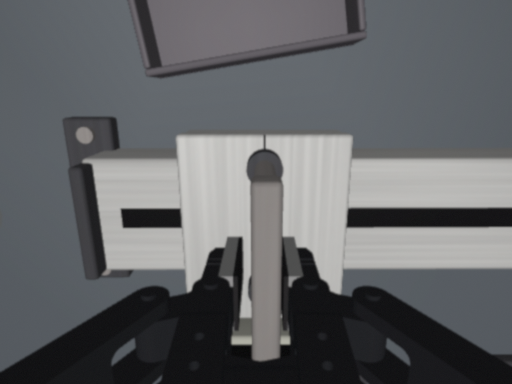

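The wrist view shows the bar (column 266) between the fingers, with the right finger pad pushing it. The push force is steady at 9 N, so the carriage is sliding. I keep feeling for the notch.

Scaled: -0.3 cm / 75 = -0.004, -0.2 cm / 75 = -0.0027.

Emit:
{"name": "carry_out", "arguments": {
  "series": [
    [1.6,0,-0.0013,0,0,0,0],
    [1.6,0,-0.0027,0,0,0,0],
    [1.6,0,-0.004,0,0,0,0],
    [1.6,0,-0.004,0,0,0,0]
  ]
}}

```text
time: 10.1
eef_pos: [0.5484, -0.1558, 0.1568]
tool_rot: [0.385, -3.117, -0.009]
contact_force: [-2.1, 9.8, 4.1]
finger_gap: 0.187
grasp_force: 5.0
```

Scaled: -0.3 cm / 75 = -0.004, -0.2 cm / 75 = -0.0027.

Emit:
{"name": "carry_out", "arguments": {
  "series": [
    [1.6,0,-0.0013,0,0,0,0],
    [1.6,0,-0.0027,0,0,0,0],
    [1.6,0,-0.004,0,0,0,0],
    [1.6,0,-0.004,0,0,0,0]
  ]
}}

```text
time: 10.6
eef_pos: [0.5491, -0.1587, 0.1568]
tool_rot: [0.385, -3.117, -0.009]
contact_force: [-2.2, 9.8, 4.6]
finger_gap: 0.186
grasp_force: 5.1
```

Scaled: -0.3 cm / 75 = -0.004, -0.2 cm / 75 = -0.0027.

Emit:
{"name": "carry_out", "arguments": {
  "series": [
    [1.6,0,-0.0013,0,0,0,0],
    [1.6,0,-0.0027,0,0,0,0],
    [1.6,0,-0.004,0,0,0,0],
    [1.6,0,-0.004,0,0,0,0]
  ]
}}

```text
time: 11.1
eef_pos: [0.5498, -0.1616, 0.1568]
tool_rot: [0.385, -3.117, -0.009]
contact_force: [-1.4, 9.6, 4.5]
finger_gap: 0.19
grasp_force: 5.0
```

Scaled: -0.3 cm / 75 = -0.004, -0.2 cm / 75 = -0.0027.

Emit:
{"name": "carry_out", "arguments": {
  "series": [
    [1.6,0,-0.0013,0,0,0,0],
    [1.6,0,-0.0027,0,0,0,0],
    [1.6,0,-0.004,0,0,0,0],
    [1.6,0,-0.004,0,0,0,0]
  ]
}}

```text
time: 11.6
eef_pos: [0.5506, -0.1645, 0.1568]
tool_rot: [0.385, -3.117, -0.008]
contact_force: [-1.7, 10.4, 4.0]
finger_gap: 0.189
grasp_force: 4.9
```

Scaled: -0.3 cm / 75 = -0.004, -0.2 cm / 75 = -0.0027.

Emit:
{"name": "carry_out", "arguments": {
  "series": [
    [1.6,0,-0.0013,0,0,0,0],
    [1.6,0,-0.0027,0,0,0,0],
    [1.6,0,-0.004,0,0,0,0],
    [1.6,0,-0.004,0,0,0,0]
  ]
}}

```text
time: 12.1
eef_pos: [0.5513, -0.1676, 0.1566]
tool_rot: [0.385, -3.117, -0.008]
contact_force: [-0.7, 10.1, 3.5]
finger_gap: 0.191
grasp_force: 4.6
```

Scaled: -0.3 cm / 75 = -0.004, -0.2 cm / 75 = -0.0027.

Emit:
{"name": "carry_out", "arguments": {
  "series": [
    [1.6,0,-0.0013,0,0,0,0],
    [1.6,0,-0.0027,0,0,0,0],
    [1.6,0,-0.004,0,0,0,0],
    [1.6,0,-0.004,0,0,0,0]
  ]
}}

```text
time: 12.6
eef_pos: [0.552, -0.1717, 0.1563]
tool_rot: [0.383, -3.117, -0.005]
contact_force: [-0.7, 7.8, -0.3]
finger_gap: 0.188
grasp_force: 3.4
```

Scaled: -0.2 cm / 75 = -0.0027, -0.1 cm / 75 = -0.0013.

Emit:
{"name": "carry_out", "arguments": {
  "series": [
    [1.6,0,-0.0013,0,0,0,0],
    [1.6,0,-0.0027,0,0,0,0],
    [1.6,0,-0.0027,0,0,0,0]
  ]
}}

```text
time: 12.98
eef_pos: [0.5521, -0.1721, 0.1563]
tool_rot: [0.385, -3.117, -0.01]
contact_force: [-0.8, 12.2, 1.8]
finger_gap: 0.189
grasp_force: 5.9
```

Run:
```python
from h import *
s=monitor.get_state();print(s["eef_pos"]@ey*1000+276.6,s["contact_force"])
p=optics.snapshot("wrist");im=np.array(p["image"])
for r in spotter.regions_of("release_bar",p)[:2]:
    print(r["conf"],r["box"])
cv2.imwrite("pics/w5.png",im)
```

```text
-23.98016969669817 [-0.83861655 12.21345096  1.79587365]
0.85 [251.4, 160.0, 31.2, 188.0]
```

View pics/w5.png

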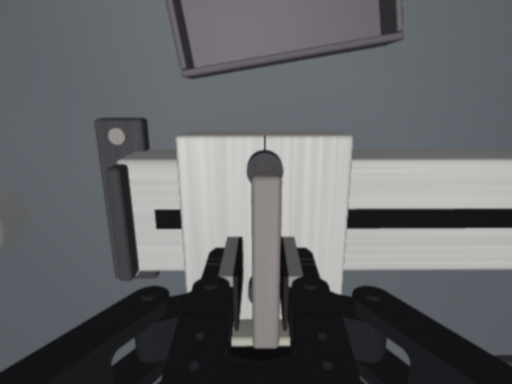

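The bar looks smaller (188 px, was 204 px) at the same tool height, and the carriage is blocked. The pawl has dropped in at about rail -144. Now I ease off, open, and lift clear.

Scaled: -10 cm / 75 = -0.1333, -6 cm / 75 = -0.08.

Emit:
{"name": "carry_out", "arguments": {
  "series": [
    [1.6,0,0.0027,0,0,0,0],
    [2.5,0,0.0053,0,0,0,0],
    [5,0,0.0053,0,0,0,0],
    [5,0,0.0053,0,0,0,0],
    [5,0,0.0053,0,0,0,0],
    [5,0,0.0053,-0.0133,0,0,0],
    [5,0,0.0053,-0.04,0,0,0],
    [5,0,0.0053,-0.08,0,0,0],
    [5,0,0.0053,-0.1333,0,0,0],
    [5,0,0.0053,-0.1333,0,0,0]
  ]
}}

```text
time: 14.32
eef_pos: [0.554, -0.1718, 0.2614]
tool_rot: [-0.382, 3.112, -0.006]
contact_force: [0.3, 0.0, -1.0]
finger_gap: 0.583
grasp_force: 0.0
```

Run:
```python
from h import *
s=monitor.get_state();print(s["time"],s["eef_pos"],s["contact_force"])
p=optics.snapshot("wrist");im=np.array(p["image"])
c=-np.array(p["R"]).T@np.array(p["t"]);print("cam",c)
for th,z in (("release_bar",.098),("release_bar",.108),("carriage",.053)):
  for r in spotter.regions_of(th,p)[:1]:
    ys,xs=np.nonzero(r["mask"]);W=np.array([at(p,x,y,z)[:2] for x,y in zip(xs,ys)])*1000
    print(th,z,r["conf"],r["box"],[np.round(v,1) for v in cv2.minAreaRect(W.astype(np.float32))],"rail-y",np.percentile(W@ey[:2],[1,50,99]))
cv2.imwrite("pics/w6.png",im)
for n in ("scene",):
    p=optics.snapshot(n);im=np.array(p["image"]);cv2.imwrite("pics/s6.png",cv2.resize(im[130:310,130:330],(660,594),interpolation=cv2.INTER_CUBIC))
```

```text
14.325 [ 0.55404157 -0.17175756  0.26138127] [ 0.28806746  0.03075628 -1.02843055]
cam [ 0.48341691 -0.18955279  0.33064613]
release_bar 0.098 0.64 [260.4, 127.5, 16.2, 114.1] [array([ 548.6, -170. ]), array([81. , 13.4]), np.float64(12.6)] rail-y [-304.22155514 -297.90873972 -291.91414378]
release_bar 0.108 0.64 [260.4, 127.5, 16.2, 114.1] [array([ 545.8, -170.9]), array([77.5, 12.8]), np.float64(12.6)] rail-y [-304.07755294 -298.03608592 -292.29916012]
carriage 0.053 0.94 [209.9, 114.5, 113.2, 168.7] [array([ 573.5, -163.9]), array([151.1,  90.9]), np.float64(14.2)] rail-y [-341.80557174 -297.57616683 -253.86507864]
```

View pics/s6.png

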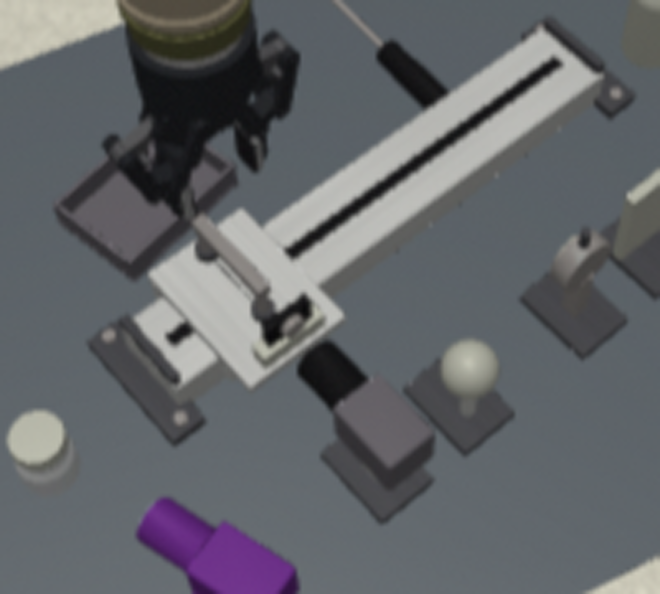

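The scene shows the carriage (crop (245,300)) with its nest in line with the lens at (330,375). It measures rail-y -298 against the camera's -297. The bar length is 81 mm at the fully-down height, where 80 is expected; assuming the raised height gives 77.5. So it is down and the arm is clear. Handing in.

```bash
python3 -c "
from bench import robot
print(robot.finish_job())"
```

```text
the job is handed in; nothing more can be done
None
```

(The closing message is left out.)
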